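# Add a slotted weight to the glue press

### The arm

A 7-joint arm with a two-finger parallel gripper is mounted at the origin on the work surface. World frame = base frame: x ahead of the robot, y to its left, z up, the work surface at z = 0. Lengths are in m, angles in rad, forces in N, time in s.
With the tool pointing down it reaches from about 0.4 to 0.875 m from the base axis. Payload 19.3 kg.
Tool frame: the origin (TCP) lies at the very end of the fingers, on their centre line; the grasp point (between the pads) lies 19 mm behind it; z points along the fingers, y is the line along which they close (so a half turn about z gives the same grasp; the last joint's range is limited). The gripper opens to 85 mm and grips with 20 to 120 N. Pads are 22 mm wide; open, the fingers measure 114 mm over their backs; the gripper's body (76 mm by 85 mm) begins 54 mm behind the grasp point. The pads swing forward as they close: fully open they stand 13 mm farther back than shut.
Start: joints at [-1.226, 0.521, -0.036, 1.599, 0.021, 1.021, -0.113], TCP at [0.252, 0.572, 0.231] pointing down, gripper open.
Joint ranges: [-2.91, 2.91], [-0.3, 2.13], [-1.5, 1.42], [0.17, 2.43], [-1.26, 4.41], [0.16, 1.93], [-2.52, 2.52]. Speed limits (rad/s): [1.89, 1.89, 2.39, 2.39, 3.01, 3.01, 3.01].

### API

Orientations are given as [roll, pitch, yaw] about the fixed x, y, z axes, in that order (R = Rz(yaw) Ry(pitch) Rx(roll)).
In Python, from workcell import bot gives the robot as it stands.
- The arm moves only by the tool carry_out, never from a script. Its argument "rows" is a list that holds one entry, the list of rows, each a list of 4 numbers: the shift along the tool's x, y, z in m, then the turn about the tool's z in degrees. In form: [[[x, y, z, twist], ...]]. A call has 1 to 12 rows; each row is the pose to reach, as a shift and turn from the pose commanded when the call began, along the tool's axes at that moment; what a row does not reach only later rows make up. A row lasts 1/12 s, in which the tool goes at most 41.7 mm and 7.16 degrees, less where a joint would pass 70% of its speed; a pose out of reach is approached as far as the arm can. A call with a gripper value outside its range is refused whole. "grip" is the finger opening in m, from 0 to 0.0854, set as the call begins (left out, the last holds). The fingers move at their own pace and stop on an object; "grip_force" is the grip in N (left out, the last holds). Time passes only in rows, so rows that repeat a pose let the fingers close. It gives the time, the measured TCP pose, the force, the opening and the grip force at its end, in the units of the state.
- bot.observe(): the state, without advancing time (a new reading comes with each control period).
- bot.grab_frame(name): name is "scene" or "top" or "wrist"; returns a dict with "pixels" (480x640x3 uint8, red, green, blue), "K" (3x3 intrinsics, pixels), "pose" (4x4, takes a point from camera to world coordinates). Camera axes: x right, y down, z forward; pixel columns grow to the right and rows downward; lengths in m; the calibration is good to about 2 mm. A picture is of the moment at which its call begins. There is no depth.
- bot.job_done(): hands the job in; it is judged then, once.
Trained networks look in a picture, given as the dict that the camera call returned (one of the last four; its "shot" number tells which), for a name from the list of things; names that differ only in an ending like _2 or _b are one class to them, and where a whole thing is asked for, a point or a joint stands for the part that bears it (a point fixed in the world has none). Each returns a list of dicts, best first, with "conf" (0 to 1); they miss things now and then, are a little off and sometimes report something else, mostly with a low value. They report only what shows in the picture. A call takes as long as a camera call. They do not tell look-alikes from the thing itself.
- bot.look_for(picture, label): "position" ([column, row] in pixels, amid what is visible of it).
- bot.regions_of(picture, label): "region" (480x640 bool, what is visible of it) and "position" ([column, row] in pixels, amid what is visible of it).
- bot.spot_point(picture, label): "position" ([column, row] in pixels: a listed point, or the origin of a listed thing).
The state is a dict: "clock": time; "qpos": joint angles; "qd": joint speeds; "joint_efforts": joint torques, N m; "position": TCP position; "tool_rot": TCP orientation; "force": force on the tool from outside, world axes, zero at the start; "moment": the same for the moment, N m; "grip_width": finger opening in m; "finger_force": force on a finger pad.
Only numpy, scipy, OpenCV 4.12 (cv2) and the standard library are available. Lean on these libraries where they do the work, as an engineer would, in place of code of your own. Each camera call takes 0.05 s, during which the arm holds its last target. There are 200 camera calls.

### The job

The glue-up in the green press needs more load. Take the yellow slotted weight out of the wooden rack and lay it down flat on the black rubber mat, let go, then take it again by its rim and slide it sideways onto the press's stem, under the knob, so that it lies flat on top of the grey weight, fully home on the stem, with its slot on the opposite side from the grey weight's slot. Leave the blue and red weights standing in the rack.

Things in the scene. Friction and masses are not known exactly. Their poses are not given: they have to be found in the camera images.
- yellow_mid (a point): Centre, half-way through the thickness, of the yellow slotted weight: steel disc 66 mm across, 20 mm thick, about 0.45 kg, both faces alike. x runs from the centre along its slot to the mouth, z along the disc's axis. Starts on edge in any of the rack's three grooves, mouth straight down, axis along the rack's x, centre 7 mm above the rack's top, its upper 40 mm free.
- yellow_mouth (a point): Mouth of the yellow weight's slot, on the rim, 33 mm from the centre; axes as yellow_mid. The slot is 14 mm wide, runs from the rim to the centre and ends in a half-round of radius 7 mm about the centre; its mouth flares to 22 mm. Standing on the mouth's two corners, the disc's centre is 31 mm above what it stands on.
- grey_mid (a point): Centre of the bare steel-grey weight, same shape and size as the yellow one, lying loose and flat on the press's pan with the stem in its slot. x points from the centre along its slot to the mouth; it starts pointing roughly towards the robot (within about 70 degrees).
- blue_mid (a point): Centre of the blue-painted weight, same shape and size, standing on edge in another groove of the rack; to be left there.
- red_mid (a point): Centre of the red-painted weight, same shape and size, standing on edge in another groove of the rack; to be left there.
- rack_top (a point): Wooden rack fixed to the bench, 166 mm (its x) by 80 mm (its y) and 34 mm high, with three open-ended grooves along its y, 23 mm wide, 24 mm deep and 56 mm apart along its x (at -56, 0 and 56 mm). The point is the middle of its top face, 34 mm above the bench.
- mat_top (a point): Middle of the top face of the black rubber mat fixed to the bench, 200 mm (its x) by 180 mm (its y), 3 mm thick: where the weight is laid down. Bare at the start.
- pan_top (a point): Middle of the top face of the press's round pan, 60 mm across, 120 mm above the bench, on the stem's axis. The green press is fixed and rigid, base 150 by 110 mm; all but the pan and stem is below 105 mm. The grey weight fills the lowest 20 mm over the pan; the yellow one goes on top of it, its centre then 30 mm above the pan.
- knob_top (a point): Middle of the top of the black knob on the press's upright stem, 64 mm above the pan's top. The knob is 22 mm across and 10 mm high, too wide for the slots; below it the stem is 8 mm thick and shows 54 mm above the pan's top, 34 mm above the grey weight.
- glue_mid (a point): Middle of a white glue bottle, 54 mm across and 150 mm high, standing on the bench beyond the mat; not part of the job.
Not all that is in view belongs to the job. Of the things shaped like the part that bears yellow_mid, the yellow one is meant.

How it is judged:
On the way:
1. the yellow weight lies flat on the mat, let go ((angle between yellow_mid's own z axis and vertical below 0.1 rad or angle between yellow_mid's own z axis and vertical above 3.0416 rad) and height (world z) of yellow_mid below 0.018 m and x of yellow_mid in the frame of mat_top between -0.1 and 0.1 m and y of yellow_mid in the frame of mat_top between -0.09 and 0.09 m and contact force between the fingers and yellow below 0.1 N and linear speed of yellow below 0.02 m/s), for 0.2 s.
At the end, for the whole second after the job is handed in: Yellow weight flat (0.1 rad) and at rest on the grey one, its centre within 7 mm of the stem axis and 27-33 mm above the pan; grey still on the pan, within 7 mm of the axis; the yellow mouth at least 19 mm past the grey centre, away from the grey slot (opposite within about 50 degrees) ((angle between yellow_mid's own z axis and vertical below 0.1 rad or angle between yellow_mid's own z axis and vertical above 3.0416 rad) and horizontal distance between each of yellow_mid, grey_mid and pan_top below 0.007 m and z of yellow_mid in the frame of pan_top between 0.027 and 0.033 m and z of grey_mid in the frame of pan_top between 0.007 and 0.013 m and x of yellow_mouth in the frame of grey_mid below -0.019 m and linear speed of yellow below 0.02 m/s); the robot touches nothing.
It fails at once if the blue or the red weight is moved more than 20 mm (distance of any of blue_mid, red_mid from where it was at the start of the episode above 0.02 m).
It also fails if it takes over 61 s, if anything falls off the work surface, if the arm or the gripper's body presses on something with over 40 N, if the wrist force passes 120 N, or if a joint passes its speed limit or range.

## Working session

There is one attempt and no reset: what is moved stays moved. The work goes in short steps, Python scripts to look and compute and a tool call to move; the robot and the scene stay as the last step left them, time stands still between calls to the robot, and variables do not carry over. Pictures are saved under pics/ and viewed, at most 10 in all, crops included, and the job is handed in when it is done.

Besides the shell and the picture viewer there is one more tool, called in YAML: its name, and indented under it one key for each argument. carry_out: Moves the arm, as the interface text tells. Its arguments: {"type":"object","properties":{"rows":{"type":"array","items":{"type":"array","items":{"type":"array","items":{"type":"number"}}}},"grip":{"type":"number"},"grip_force":{"type":"number"}},"required":["rows"]}

```bash
mkdir -p pics; ls; cat > h.py <<'E'
import numpy as np, cv2
from workcell import bot
L=["yellow_mid","yellow_mouth","grey_mid","blue_mid","red_mid","rack_top","mat_top","pan_top","knob_top","glue_mid"]
def save(p,n): cv2.imwrite(f"pics/{n}.png",p["pixels"][:,:,::-1])
def ray(p,uv):
    d=np.linalg.inv(p["K"])@np.array([uv[0],uv[1],1.]); T=np.array(p["pose"]); d=T[:3,:3]@d
    return T[:3,3],d/np.linalg.norm(d)
def atz(p,uv,z):
    o,d=ray(p,uv); return o+d*(z-o[2])/d[2]
def tri(obs):
    A=np.zeros((3,3));b=np.zeros(3);R=[ray(*x) for x in obs]
    for o,d in R:
        M=np.eye(3)-np.outer(d,d);A+=M;b+=M@o
    x=np.linalg.solve(A,b)
    return x,max(np.linalg.norm(np.cross(x-o,d)) for o,d in R)
def proj(p,X):
    T=np.linalg.inv(p["pose"]);c=T[:3,:3]@np.array(X)+T[:3,3];u=np.array(p["K"])@c;return u[:2]/u[2]
E
python3 - <<'E'
from h import *
np.set_printoptions(precision=4,suppress=True)
s=bot.observe();print(s)
P={n:bot.grab_frame(n) for n in("scene","top")}
for n in P: save(P[n],n+"0"); print(n,P[n]["pose"])
for l in L:
    o=[]
    for n in P:
        r=bot.spot_point(P[n],l)
        print(l,n,[(np.round(x["position"],1),round(x["conf"],2)) for x in r[:3]])
        if r:o.append((P[n],r[0]["position"]))
    if len(o)==2: print("   ",*tri(o))
cv2.imwrite("pics/a.png",np.hstack([cv2.resize(P[n]["pixels"][:,:,::-1],(400,300)) for n in P]))
E
```

```text
pics
{'clock': 0.0, 'qpos': array([-1.2262,  0.522 , -0.0363,  1.6   ,  0.0212,  1.0211, -0.1128]), 'qd': array([-0.0002, -0.0012,  0.001 ,  0.0004,  0.0011,  0.0011,  0.0009]), 'joint_efforts': array([ -0.0003, -92.7099,   1.9796, -36.9924,   0.0178,   0.0082,
         0.0001]), 'position': array([0.2518, 0.5717, 0.2307]), 'tool_rot': array([-3.1405,  0.0001,  2.7268]), 'force': array([-0.0139,  0.6132,  0.6208]), 'moment': array([0.0238, 0.0652, 0.0268]), 'finger_force': 0.0, 'grip_width': 0.0852999950863442}
scene [[-0.0302  0.709  -0.7045  1.2799]
 [ 0.9995  0.0291 -0.0136  0.0241]
 [ 0.0108 -0.7046 -0.7095  0.865 ]
 [ 0.      0.      0.      1.    ]]
top [[-0.018  -0.9833  0.1812  0.3685]
 [-0.9997  0.0149 -0.0183  0.0282]
 [ 0.0153 -0.1815 -0.9833  1.0851]
 [ 0.      0.      0.      1.    ]]
yellow_mid scene [(array([492.2, 339.5]), 0.75), (array([442.8, 244.9]), 0.74), (array([445., 218.]), 0.56)]
yellow_mid top [(array([163.2, 341.6]), 0.87), (array([256.9, 270. ]), 0.87), (array([161.2, 186.2]), 0.87)]
    [ 0.3496  0.5236 -0.4778] 0.04380505692200913
yellow_mouth scene [(ar
[... 801 characters left out ...]
0.5196 0.2749 0.0288] 0.0006231997106962446
mat_top scene [(array([292. , 271.8]), 0.67)]
mat_top top [(array([330.7, 268.4]), 0.96)]
    [ 0.5082 -0.0368 -0.0064] 0.0030797648167410815
pan_top scene [(array([433.6, 267.6]), 0.49)]
pan_top top [(array([464.3, 235.8]), 0.97)]
    [ 0.6257 -0.0082  0.3299] 0.2443382955186234
knob_top scene [(array([294.4, 270.9]), 0.51)]
knob_top top [(array([469.4, 230.5]), 0.85), (array([461.8, 234.2]), 0.71)]
    [ 0.5843 -0.1565  0.1609] 0.14066309463888857
glue_mid scene [(array([313.4, 321.7]), 0.82), (array([158.2, 223.2]), 0.69)]
glue_mid top [(array([311.5, 172. ]), 0.88), (array([471.6, 228.8]), 0.34)]
    [0.7098 0.0112 0.0824] 0.0031086733368127515
```

View pics/scene0.png

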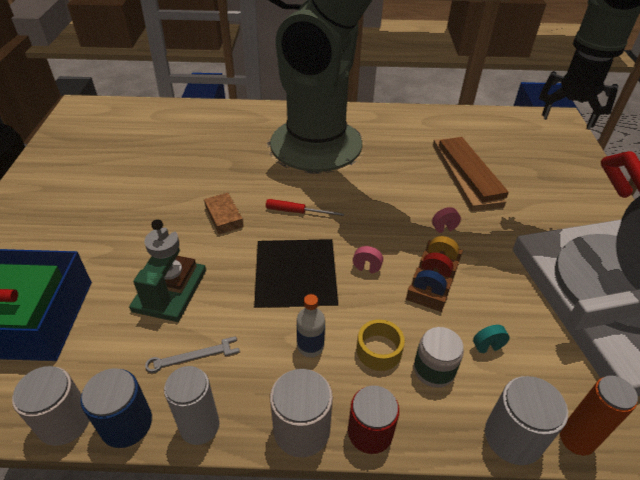

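View pics/top0.png

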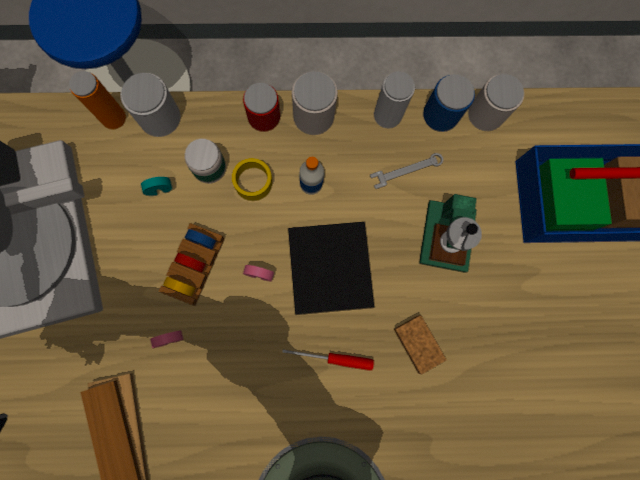

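The scene view shows the rack at about (435,270), with yellow nearest the robot at (443,246), then red and blue. The mat is at (296,272) and the press at (165,255). In the top view, yellow is at (180,287), the mat at (331,268) and the press stem at (468,232). The pink, teal and plum discs and the yellow ring are distractors.

```bash
cat >> h.py <<'E'
np.set_printoptions(precision=4,suppress=True)
def go(X,yaw=None,s=None):
    "tool-axis shift and twist (deg) from present pose to world X, yaw"
    s=s or bot.observe(); y=s["tool_rot"][2]; R=np.array([[np.cos(y),np.sin(y),0],[np.sin(y),-np.cos(y),0],[0,0,-1]])
    d=R.T@(np.array(X)-s["position"]); t=0 if yaw is None else -np.degrees((yaw-y+np.pi)%(2*np.pi)-np.pi)
    return np.round(d,4),round(t,1)
E
python3 - <<'E'
from h import *
P={n:bot.grab_frame(n) for n in("scene","top")}
near={"scene":(443,246),"top":(180,287)}
for l in("yellow_mid","red_mid","blue_mid"):
  for n in P:
    for r in bot.regions_of(P[n],l):
        m=r["region"];print(l,n,np.round(r["position"],1),round(r["conf"],2),m.sum())
o=[]
for n in P:
    c=[r for r in bot.spot_point(P[n],"yellow_mid") if np.hypot(*(np.array(r["position"])-near[n]))<15]
    print(n,c)
    if c:o.append((P[n],c[0]["position"]))
    print("ray z=.041",atz(P[n],near[n],.055))
if len(o)==2:print(tri(o))
p=P["top"]["pixels"];cv2.imwrite("pics/b.png",np.hstack([cv2.resize(p[190:280,415:490,::-1],(375,450),interpolation=2),cv2.resize(p[215:310,155:230,::-1],(375,450),interpolation=2)]))
E
```

```text
yellow_mid scene [444.3 220.9] 0.95 539
yellow_mid scene [445.8 243.8] 0.92 500
yellow_mid scene [369.1 259. ] 0.81 608
yellow_mid scene [491.1 335.1] 0.73 728
yellow_mid scene [312.3 327.7] 0.48 1458
yellow_mid top [257.9 270.8] 0.86 303
yellow_mid top [178.3 287.4] 0.74 263
yellow_mid top [447.5 235.2] 0.47 2992
red_mid scene [438.9 266.4] 0.95 533
red_mid scene [444.4 246.5] 0.72 414
red_mid top [189.  262.1] 0.72 298
red_mid top [180.1 286.2] 0.55 302
red_mid top [447.3 234.7] 0.32 2943
blue_mid scene [428.2 277.3] 0.78 544
blue_mid top [202.2 238.9] 0.81 324
scene [{'position': [446.2, 247.6], 'conf': 0.59}]
ray z=.041 [0.4722 0.2968 0.055 ]
top [{'position': [177.9, 286.1], 'conf': 0.51}]
ray z=.041 [0.4654 0.2936 0.055 ]
(array([0.4685, 0.3034, 0.046 ]), np.float64(0.002757242093619938))
```

View pics/b.png

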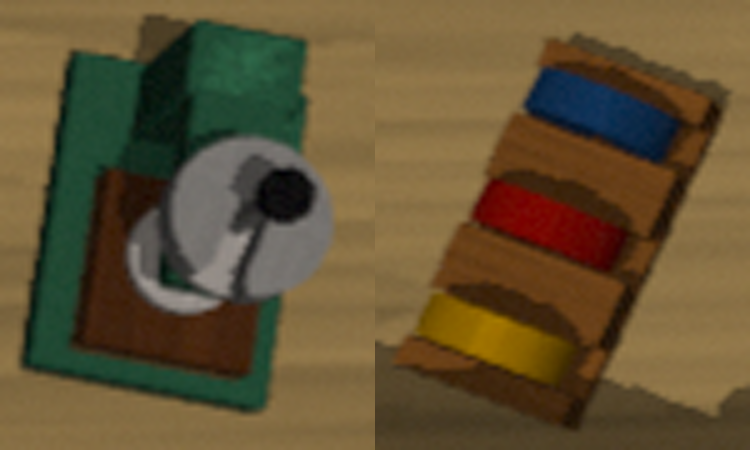

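The crop shows the grey weight's slot opening toward the robot, with the knob at crop (285,193). In the rack, yellow's axis runs at about -24°. Next I'll move above yellow.

```bash
python3 -c "
from h import *
print(go([.467,.299,.2],1.152))"
```

```text
(array([-0.3069, -0.1631,  0.0313]), np.float64(90.2))
```

carry_out:
  rows:
    - [[-0.307,-0.163,0.031,90],[-0.307,-0.163,0.031,90],[-0.307,-0.163,0.031,90],[-0.307,-0.163,0.031,90],[-0.307,-0.163,0.031,90],[-0.307,-0.163,0.031,90],[-0.307,-0.163,0.031,90],[-0.307,-0.163,0.031,90],[-0.307,-0.163,0.031,90],[-0.307,-0.163,0.031,90],[-0.307,-0.163,0.031,90],[-0.307,-0.163,0.031,90]]
  grip: 0.05

```text
clock: 2.6
position: [0.4675, 0.2987, 0.2003]
tool_rot: [-3.142, -0.0, 1.22]
force: [0.6, 0.9, -0.5]
grip_width: 0.0497
finger_force: 0.0
```

carry_out:
  rows:
    - [[0,0,0,0],[0,0,0,0],[0,0,0,0]]

```text
clock: 2.85
position: [0.467, 0.2992, 0.2003]
tool_rot: [3.142, 0.0, 1.232]
force: [0.1, 0.1, 0.0]
grip_width: 0.0502
finger_force: 0.0
```

```bash
python3 - <<'E'
from h import *
s=bot.observe();print(s["clock"],s["position"],s["tool_rot"],s["qpos"])
w=bot.grab_frame("wrist");save(w,"w1");print(w["pose"])
for l in L[:6]:
    for f in("spot_point",):
        for r in getattr(bot,f)(w,l)[:3]: print(l,np.round(r["position"]),round(r["conf"],2),atz(w,r["position"],.041))
E
```

```text
2.85 [0.467  0.2992 0.2003] [3.1416 0.     1.2315] [-0.9526  0.4738  0.3804  1.8351 -0.2226  0.8745 -0.8059]
[[ 0.9432 -0.3169 -0.0997  0.4916]
 [-0.3322 -0.9013 -0.278   0.3701]
 [-0.0018  0.2953 -0.9554  0.3437]
 [ 0.      0.      0.      1.    ]]
yellow_mid [199. 238.] 0.93 [0.3585 0.3274 0.041 ]
yellow_mid [569.  60.] 0.89 [0.6893 0.3621 0.041 ]
yellow_mouth [209. 229.] 0.97 [0.3702 0.3312 0.041 ]
yellow_mouth [546.  71.] 0.71 [0.6717 0.36   0.041 ]
blue_mid [452. 232.] 0.66 [0.5725 0.2577 0.041 ]
red_mid [391. 229.] 0.91 [0.5227 0.2777 0.041 ]
rack_top [383. 227.] 0.78 [0.5165 0.2819 0.041 ]
```

View pics/w1.png

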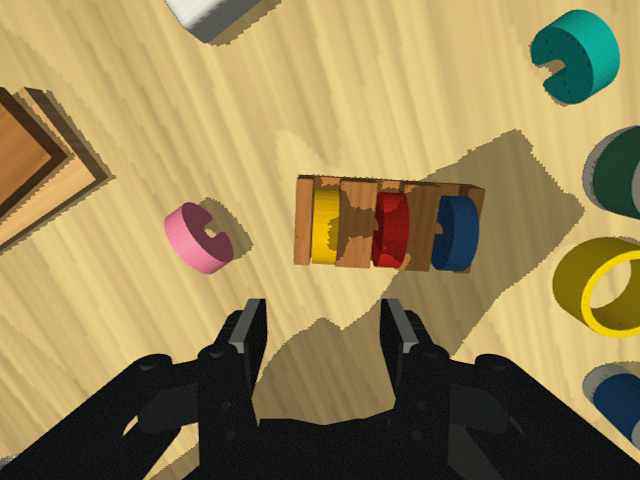

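The wrist view shows yellow at (326,226), red at (391,230) and blue at (455,233) in the rack. The rack's top corners are about (298,177), (485,187), (294,264) and (470,272).

```bash
python3 - <<'E'
from h import *
P={n:bot.grab_frame(n) for n in("wrist","top","scene")};w=P["wrist"]
C=[atz(w,c,.034) for c in((298,177),(485,187),(294,264),(470,272))];print(np.array(C),np.mean(C,0))
for a,b in((0,1),(2,3)): d=C[b]-C[a];print(np.degrees(np.arctan2(d[1],d[0])),np.linalg.norm(d))
def blob(p,lo,hi,near,rad):
    h=cv2.cvtColor(p["pixels"],cv2.COLOR_RGB2HSV);m=cv2.inRange(h,lo,hi)
    v,u=np.nonzero(m);k=np.hypot(u-near[0],v-near[1])<rad;u,v=u[k],v[k]
    return u,v
for n,c,r in(("wrist",(326,226),45),("top",(180,287),20),("scene",(445,244),22)):
    u,v=blob(P[n],(22,180,50),(32,255,255),c,r);print(n,len(u),u.min(),u.max(),v.min(),v.max(),u.mean(),v.mean())
    for z in(.06,.07): print(z,atz(P[n],(u.mean(),v.mean()),z))
    # direction of long axis
    X=np.array([atz(P[n],(a,b),.065)[:2] for a,b in zip(u,v)]);e=np.linalg.svd(X-X.mean(0),full_matrices=False)[2][0];print("long axis",np.degrees(np.arctan2(e[1],e[0])))
E
```

```text
[[0.4604 0.3471 0.034 ]
 [0.6112 0.2842 0.034 ]
 [0.4283 0.2735 0.034 ]
 [0.5814 0.2105 0.034 ]] [0.5203 0.2788 0.034 ]
-22.650662487846347 0.16344636238506152
-22.370348854887347 0.16552067753178362
wrist 1820 311 338 188 263 324.84835164835164 225.5708791208791
0.06 [0.4699 0.3045 0.06  ]
0.07 [0.4706 0.3068 0.07  ]
long axis -112.54345117633288
top 122 164 193 277 294 177.5327868852459 285.77868852459017
0.06 [0.4676 0.2977 0.06  ]
0.07 [0.4666 0.295  0.07  ]
long axis 68.77433065732335Traceback (most recent call last):
  File "<stdin>", line 10, in <module>
    return umr_minimum(a, axis, None, out, keepdims, initial, where)
ValueError: zero-size array to reduction operation minimum which has no identity
```

```bash
python3 -c "
from h import *
print(go([.4685,.3005,.043],1.178))"
```

```text
(array([0.0018, 0.0008, 0.1573]), np.float64(2.8))
```

carry_out:
  rows:
    - [[0.002,0.001,0.03,3],[0.002,0.001,0.06,3],[0.002,0.001,0.09,3],[0.002,0.001,0.11,3],[0.002,0.001,0.125,3],[0.002,0.001,0.14,3],[0.002,0.001,0.15,3],[0.002,0.001,0.157,3],[0.002,0.001,0.157,3],[0.002,0.001,0.157,3]]

```text
clock: 4.18
position: [0.4689, 0.3006, 0.0436]
tool_rot: [3.142, -0.0, 1.174]
force: [1.3, 1.1, 0.1]
grip_width: 0.05
finger_force: 0.0
```

carry_out:
  rows:
    - [[0,0,0,0],[0,0,0,0],[0,0,0,0],[0,0,0,0],[0,0,0,0],[0,0,0,0]]
  grip: 0.01
  grip_force: 60

```text
clock: 4.68
position: [0.4691, 0.3009, 0.044]
tool_rot: [3.141, -0.001, 1.174]
force: [-1.2, -1.2, 7.0]
grip_width: 0.0189
finger_force: 59.7
```

carry_out:
  rows:
    - [[0,0,-0.01,0],[0,0,-0.025,0],[0,0,-0.045,0],[0,0,-0.07,0],[0,0,-0.1,0],[0,0,-0.12,0],[0,0,-0.12,0]]

```text
clock: 5.27
position: [0.4701, 0.3014, 0.1676]
tool_rot: [3.139, -0.005, 1.174]
force: [0.3, 0.9, -2.8]
grip_width: 0.0193
finger_force: 59.4
```

```bash
python3 -c "
from h import *
print(bot.observe()['grip_width'],go([.52,-.035,.165],1.178))"
```

```text
0.019278771149946562 (array([-0.291 ,  0.176 ,  0.0026]), np.float64(-0.2))
```

carry_out:
  rows:
    - [[-0.03,0.018,0,0],[-0.06,0.036,0,0],[-0.09,0.054,0,0],[-0.12,0.072,0,0],[-0.15,0.09,0,0],[-0.18,0.108,0,0],[-0.21,0.126,0,0],[-0.24,0.144,0,0],[-0.265,0.16,0,0],[-0.28,0.17,0,0],[-0.29,0.176,0,0],[-0.29,0.176,0,0]]

```text
clock: 6.27
position: [0.5189, -0.0372, 0.163]
tool_rot: [-3.141, 0.001, 1.171]
force: [0.5, -0.9, -4.9]
grip_width: 0.019
finger_force: 59.4
```

```bash
python3 - <<'E'
from h import *
s=bot.observe();print(s["clock"],s["position"],s["tool_rot"],s["qpos"])
w=bot.grab_frame("wrist");save(w,"w2")
for l in("yellow_mid","mat_top","grey_mid","pan_top","knob_top"):
    for r in bot.spot_point(w,l)[:3]: print(l,np.round(r["position"]),round(r["conf"],2))
E
```

```text
6.2667 [ 0.5189 -0.0372  0.163 ] [-3.1414  0.0009  1.1714] [-0.3346  0.4787  0.3922  1.9558 -0.2584  0.7561 -0.192 ]
yellow_mid [198.  33.] 0.67
mat_top [310. 227.] 0.66
grey_mid [588.  68.] 0.54
```

View pics/w2.png

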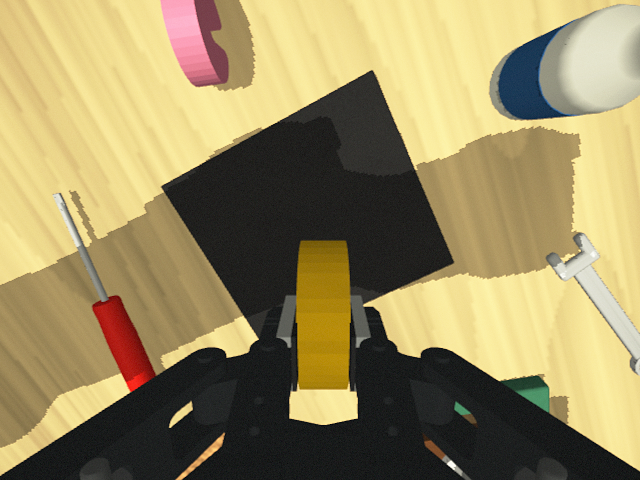

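The wrist view shows yellow held upright and square in the jaws at (324,315). The mat's corners are at (372,70), (162,187) and (453,262).

```bash
python3 - <<'E'
from h import *
w=bot.grab_frame("wrist")
a,b,c=[atz(w,x,.003) for x in((372,70),(162,187),(453,262))];m=(b+c)/2
print(a,b,c,m,np.linalg.norm(a-b),np.linalg.norm(a-c))
print(go([m[0]+.015,m[1]-.015,.039]))
E
```

```text
[0.6019 0.0685 0.003 ] [0.4041 0.0523 0.003 ] [ 0.6152 -0.1092  0.003 ] [ 0.5097 -0.0285  0.003 ] 0.19841988672014477 0.17811833515453981
(array([-0.0068,  0.0089,  0.1243]), 0)
```

carry_out:
  rows:
    - [[-0.007,0.009,0.03,0],[-0.007,0.009,0.06,0],[-0.007,0.009,0.085,0],[-0.007,0.009,0.105,0],[-0.007,0.009,0.115,0],[-0.007,0.009,0.12,0],[-0.007,0.009,0.123,0],[-0.007,0.009,0.125,0],[-0.007,0.009,0.127,0],[-0.007,0.009,0.127,0],[-0.007,0.009,0.127,0]]

```text
clock: 7.53
position: [0.5254, -0.0447, 0.0372]
tool_rot: [3.14, -0.001, 1.174]
force: [-0.2, 0.1, 1.1]
grip_width: 0.0191
finger_force: 60.3
```

carry_out:
  rows:
    - [[0,0,0,0],[0,0,0,0],[0,0,0,0],[0,0,-0.02,0],[0,0,-0.05,0],[0,0,-0.07,0],[0,0,-0.07,0]]
  grip: 0.045

```text
clock: 8.12
position: [0.5265, -0.045, 0.1098]
tool_rot: [3.137, -0.002, 1.174]
force: [0.4, 0.9, 0.5]
grip_width: 0.0452
finger_force: 0.0
```

carry_out:
  rows:
    - [[0,0.015,0,0],[0,0.034,0,0],[0,0.036,0,0],[0,0.036,0,0],[0,0.036,0.02,0],[0,0.036,0.045,0],[0,0.036,0.058,0],[0,0.036,0.058,0],[0,0.036,0.058,0]]
  grip: 0.0

```text
clock: 8.87
position: [0.5574, -0.0587, 0.0482]
tool_rot: [-3.14, 0.001, 1.174]
force: [-0.3, -0.3, 0.7]
grip_width: -0.0001
finger_force: 0.0
```

```bash
python3 - <<'E'
from h import *
s=bot.observe();print(s["clock"],s["position"],s["grip_width"],s["force"])
w=bot.grab_frame("wrist");save(w,"w3")
E
```

```text
8.8667 [ 0.5574 -0.0587  0.0482] -0.00014337406861642836 [-0.3102 -0.3065  0.7209]
```

View pics/w3.png

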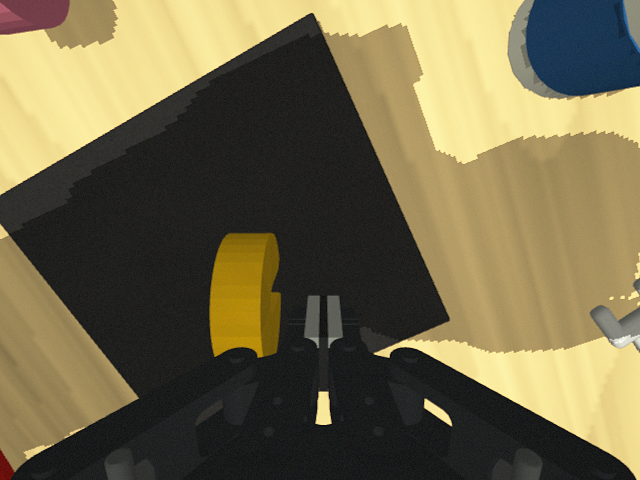

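The weight is standing at (245,295) with the closed fingers to its right at (323,320). I'll push it over.

carry_out:
  rows:
    - [[0,-0.008,0,0],[0,-0.014,0,0],[0,-0.019,0,0],[0,-0.024,0,0],[0,-0.029,0,0],[0,-0.034,0,0],[0,-0.038,0,0],[0,-0.038,0,0],[0,-0.038,0,0],[0,-0.038,-0.02,0],[0,-0.03,-0.06,0],[0,-0.03,-0.1,0]]

```text
clock: 9.92
position: [0.5304, -0.0478, 0.149]
tool_rot: [-3.14, 0.002, 1.174]
force: [1.0, 0.1, 0.9]
grip_width: -0.0001
finger_force: 0.0
```

carry_out:
  rows:
    - [[0,0,0,0],[0,0,0,0]]
  grip: 0.0854

```text
clock: 10.08
position: [0.5316, -0.0471, 0.1502]
tool_rot: [3.138, -0.002, 1.174]
force: [-0.4, -0.1, -0.4]
grip_width: 0.0229
finger_force: 0.0
```

```bash
python3 - <<'E'
from h import *
s=bot.observe();print(s["clock"],s["position"],s["tool_rot"],s["qpos"])
w=bot.grab_frame("wrist");save(w,"w4")
for l in("yellow_mid","yellow_mouth"):
    for r in bot.spot_point(w,l)[:3]: print(l,np.round(r["position"]),round(r["conf"],2),atz(w,r["position"],.023))
E
```

```text
10.0833 [ 0.5316 -0.0471  0.1502] [ 3.1382 -0.0018  1.1745] [-0.3076  0.5164  0.3896  1.9353 -0.2828  0.7389 -0.1501]
yellow_mid [257. 233.] 0.92 [ 0.4844 -0.0237  0.023 ]
yellow_mid [167.  20.] 0.57 [0.4928 0.1326 0.023 ]
yellow_mouth [187.  32.] 0.95 [0.5019 0.121  0.023 ]
yellow_mouth [296. 239.] 0.9 [ 0.5112 -0.0402  0.023 ]
```

View pics/w4.png

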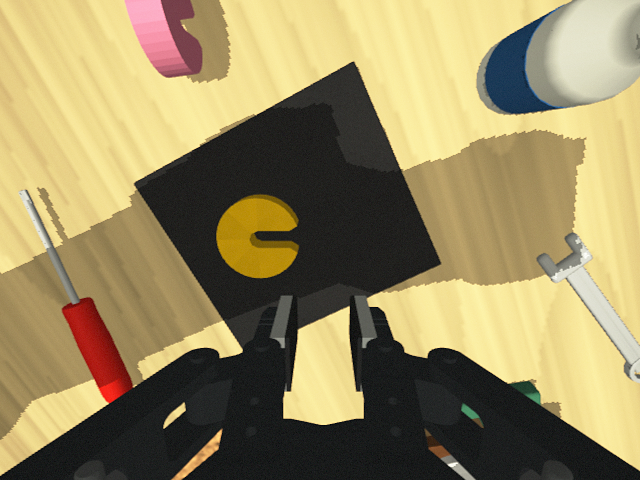

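Yellow lies flat on the mat, centred near (257,237), with its mouth pointing right along tool +y at (297,239). Next I'll look at the press from above.

```bash
python3 -c "
from h import *
print(go([.55,-.29,.30],.3))"
```

```text
(array([-0.2164,  0.1124, -0.1526]), np.float64(50.1))
```

carry_out:
  rows:
    - [[0,0,-0.04,7],[-0.02,0.01,-0.08,14],[-0.05,0.026,-0.1,21],[-0.08,0.042,-0.12,28],[-0.11,0.057,-0.14,35],[-0.14,0.073,-0.15,42],[-0.17,0.088,-0.15,49],[-0.195,0.101,-0.15,50],[-0.21,0.11,-0.15,50],[-0.216,0.112,-0.15,50],[-0.216,0.112,-0.15,50],[-0.216,0.112,-0.15,50]]

```text
clock: 11.23
position: [0.55, -0.289, 0.2973]
tool_rot: [-3.141, 0.001, 0.302]
force: [0.3, 1.0, 0.2]
grip_width: 0.0854
finger_force: 0.0
```

```bash
python3 - <<'E'
from h import *
s=bot.observe();print(s["clock"],s["position"],s["tool_rot"],s["qpos"])
w=bot.grab_frame("wrist");save(w,"w5");t=bot.grab_frame("top");c=bot.grab_frame("scene")
for l,z in(("grey_mid",.13),("yellow_mouth",.14),("pan_top",.12),("knob_top",.184)):
    for n,p in(("w",w),("t",t),("s",c)):
        for r in bot.spot_point(p,l)[:3]: print(l,n,np.round(r["position"]),round(r["conf"],2),atz(p,r["position"],z))
E
```

```text
11.2333 [ 0.55   -0.289   0.2973] [-3.1405  0.0012  0.3017] [-0.0609  0.5457  0.7032  1.554  -0.3711  1.1809 -0.5555]
grey_mid w [334. 222.] 0.74 [ 0.5544 -0.2975  0.13  ]
grey_mid t [462. 234.] 0.61 [ 0.5561 -0.2957  0.13  ]
grey_mid s [164. 242.] 0.92 [ 0.5579 -0.2931  0.13  ]
yellow_mouth w [115. 173.] 0.74 [ 0.5421 -0.1077  0.14  ]
yellow_mouth t [160. 189.] 0.88 [0.6575 0.3197 0.14  ]
yellow_mouth t [333. 266.] 0.78 [ 0.4949 -0.0303  0.14  ]
yellow_mouth t [169. 340.] 0.62 [0.3554 0.289  0.14  ]
yellow_mouth s [290. 270.] 0.86 [ 0.6341 -0.0322  0.14  ]
yellow_mouth s [363. 270.] 0.75 [0.6283 0.1061 0.14  ]
yellow_mouth s [444. 228.] 0.59 [0.5048 0.2785 0.14  ]
pan_top w [336. 218.] 0.57 [ 0.5565 -0.299   0.12  ]
pan_top t [464. 234.] 0.71 [ 0.5584 -0.3043  0.12  ]
pan_top s [166. 247.] 0.97 [ 0.5624 -0.2899  0.12  ]
knob_top w [336. 237.] 0.96 [ 0.5555 -0.2974  0.184 ]
knob_top t [190. 265.] 0.28 [0.4945 0.242  0.184 ]
knob_top s [156. 224.] 0.83 [ 0.5622 -0.297   0.184 ]
```

View pics/w5.png

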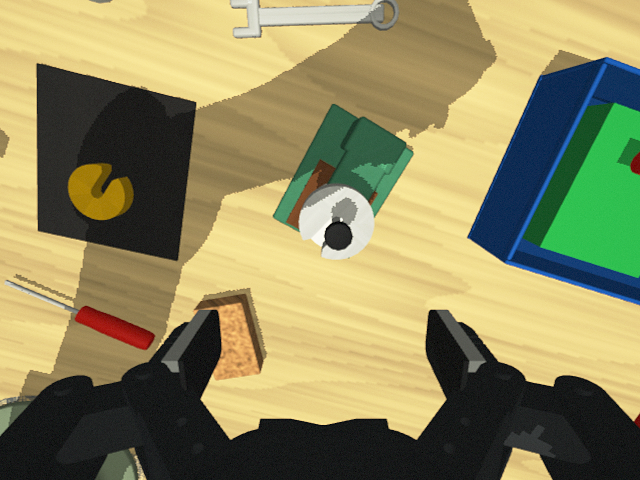

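The wrist view shows grey at (337,222), the knob at (338,236) and a slot opening toward the lower left. I'll zoom in to get the slot direction.

```bash
python3 - <<'E'
import cv2
i=cv2.imread("pics/w5.png")[170:275,280:400];cv2.imwrite("pics/w5c.png",cv2.resize(i,None,fx=5,fy=5,interpolation=2))
E
```

```text
(no output)
```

View pics/w5c.png

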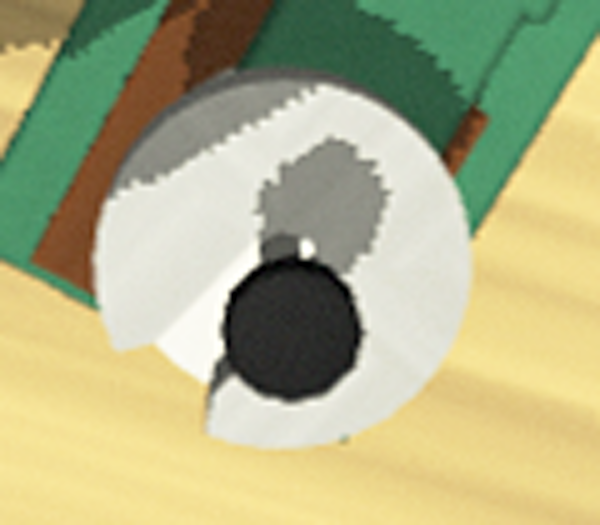

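The zoomed crop puts the grey disc's centre at about (283,262), its mouth corners at (120,350) and (207,433), and the knob at (291,328).

```bash
cat > loc.py <<'E'
from h import *
w=bot.grab_frame("wrist")
f=lambda x,y,z:atz(w,(280+x/5-.4,170+y/5-.4),z)
g=f(283,262,.14);m=(f(120,350,.14)+f(207,433,.14))/2;k=f(291,328,.184);d=m-g
print(g,m,k,np.linalg.norm(d),np.degrees(np.arctan2(d[1],d[0])))
h=cv2.cvtColor(w["pixels"],cv2.COLOR_RGB2HSV);mk=cv2.inRange(h,(18,150,40),(34,255,255));mk[:150]=0;mk[230:]=0;mk[:,160:]=0;mk[:,:60]=0
c=max(cv2.findContours(mk,0,2)[0],key=cv2.contourArea);print(cv2.contourArea(c),cv2.boundingRect(c))
s=bot.observe();print(s["position"],s["force"])
E
python3 loc.py
```

```text
[ 0.5577 -0.2992  0.14  ] [ 0.5286 -0.2861  0.14  ] [ 0.5577 -0.2989  0.184 ] 0.03188983041554786 155.81237924661798
2666.5 (67, 163, 67, 58)
[ 0.5502 -0.2896  0.2983] [ 0.1898 -0.7444  0.1328]
```

```bash
python3 - <<'E'
from h import *
w=bot.grab_frame("wrist");s=bot.observe();f=w["K"][0][0]
D=f*.0854/208;T=np.array(w["pose"]);c=np.linalg.inv(w["K"])@np.array([323,311,1])*D
X=T[:3,:3]@c+T[:3,3];print(f,D,X,X-s["position"])
print(go([.486,-.025,.15],-.405))
E
```

```text
352.10098622017813 0.14456453953463083 [ 0.5568 -0.2875  0.3114] [0.0067 0.0021 0.0131]
(array([ 0.0173, -0.2718,  0.1483]), np.float64(40.5))
```

carry_out:
  rows:
    - [[0,-0.03,0.01,6],[0.004,-0.06,0.025,12],[0.006,-0.09,0.04,18],[0.008,-0.12,0.06,24],[0.01,-0.15,0.08,30],[0.012,-0.18,0.1,36],[0.014,-0.21,0.12,40],[0.016,-0.24,0.135,40],[0.017,-0.26,0.145,40],[0.017,-0.27,0.148,40],[0.017,-0.272,0.148,40],[0.017,-0.272,0.148,40]]
  grip: 0.0854

```text
clock: 13.08
position: [0.486, -0.0251, 0.1508]
tool_rot: [-3.142, -0.001, -0.396]
force: [0.3, -0.1, 0.3]
grip_width: 0.0855
finger_force: 0.0
```

```bash
cat > yl.py <<'E'
from h import *
s=bot.observe();print(s["clock"],s["position"],s["tool_rot"],s["qpos"])
w=bot.grab_frame("wrist");save(w,"w6")
for l in("yellow_mid","yellow_mouth"):
    for r in bot.spot_point(w,l)[:3]: print(l,np.round(r["position"]),round(r["conf"],2),atz(w,r["position"],.023))
h=cv2.cvtColor(w["pixels"],cv2.COLOR_RGB2HSV);mk=cv2.inRange(h,(18,150,40),(34,255,255))
mk=cv2.morphologyEx(mk,2,np.ones((3,3)))
u0,v0=proj(w,[.486,-.025,.023]);print(u0,v0)
for c in cv2.findContours(mk,0,1)[0]:
    if cv2.contourArea(c)>1500: 
        X=np.array([atz(w,q[0],.023)[:2] for q in c]);print(cv2.contourArea(c),cv2.boundingRect(c),cv2.minEnclosingCircle(X.astype(np.float32)))
E
python3 yl.py
```

```text
13.0833 [ 0.486  -0.0251  0.1508] [-3.1415 -0.0007 -0.396 ] [-0.6613  0.5663  0.8194  2.0621 -0.6017  0.7648 -1.4338]
yellow_mid [145. 300.] 0.69 [0.4919 0.1355 0.023 ]
yellow_mid [326. 232.] 0.59 [ 0.4876 -0.0291  0.023 ]
yellow_mouth [163. 284.] 0.93 [0.4989 0.1138 0.023 ]
yellow_mouth [328. 198.] 0.63 [ 0.5123 -0.0409  0.023 ]
322.30197633505793 236.24522148383087
4613.5 (286, 197, 84, 81) ((0.4835931360721588, -0.02858234941959381), 0.034773748368024826)
4579.5 (0, 0, 53, 105) ((0.6877245903015137, 0.12029501795768738), 0.03731072321534157)
```

View pics/w6.png

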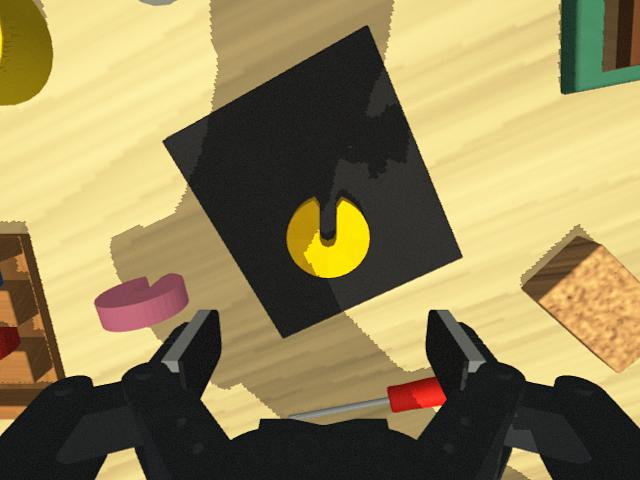

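The wrist view shows yellow centred at (328,237) with its slot pointing straight up, which is tool +x. The jaws are centred at x≈323.

```bash
python3 - <<'E'
from h import *
w=bot.grab_frame("wrist");c=atz(w,(328.3,237),.023);a=atz(w,(328.3,200),.023);d=a-c
print(c,np.degrees(np.arctan2(d[1],d[0])),np.linalg.norm(d));print(go([c[0],c[1],-.001]))
E
```

```text
[ 0.4839 -0.0302  0.023 ] -22.512054460431315 0.029745796306784734
(array([-0.0005,  0.0047,  0.1519]), 0)
```

carry_out:
  rows:
    - [[0,0.005,0.03,0],[0,0.005,0.06,0],[0,0.005,0.09,0],[0,0.005,0.115,0],[0,0.005,0.13,0],[0,0.005,0.142,0],[0,0.005,0.15,0],[0,0.005,0.152,0],[0,0.005,0.152,0],[0,0.005,0.152,0]]

```text
clock: 14.12
position: [0.4841, -0.0298, -0.0011]
tool_rot: [-3.141, -0.001, -0.397]
force: [0.6, -0.4, 0.8]
grip_width: 0.0853
finger_force: 0.0
```

carry_out:
  rows:
    - [[0,0,0,0],[0,0,0,0],[0,0,0,0],[0,0,0,0],[0,0,0,0],[0,0,0,0]]
  grip: 0.055
  grip_force: 60

```text
clock: 14.62
position: [0.4842, -0.0293, -0.0006]
tool_rot: [-3.141, -0.001, -0.396]
force: [-3.4, 1.0, 20.8]
grip_width: 0.0645
finger_force: 61.1
```

carry_out:
  rows:
    - [[0,0,-0.005,0],[0,0,-0.012,0],[0,0,-0.025,0],[0,0,-0.045,0],[0,0,-0.07,0],[0,0,-0.1,0],[0,0,-0.125,0],[0,0,-0.14,0],[0,0,-0.146,0],[0,0,-0.146,0]]

```text
clock: 15.45
position: [0.484, -0.0291, 0.1454]
tool_rot: [-3.14, -0.001, -0.396]
force: [0.5, -1.3, -5.5]
grip_width: 0.0639
finger_force: 68.7
```

```bash
python3 yl.py; python3 -c "
from h import *
print(bot.observe()['force'],go([.485,-.268,.1455],-.4))"
```

```text
15.45 [ 0.484  -0.0291  0.1454] [-3.1404 -0.0013 -0.3959] [-0.6485  0.5725  0.8131  2.0711 -0.6156  0.7515 -1.4125]
yellow_mid [137. 303.] 0.77 [0.492 0.135 0.023]
yellow_mid [325. 330.] 0.58 [0.408  0.0004 0.023 ]
yellow_mouth [158. 284.] 0.65 [0.4996 0.1106 0.023 ]
316.8509590771409 237.87766216727968
18936.5 (239, 253, 169, 162) ((0.40175968408584595, 0.005545099265873432), 0.08011547476053238)
3433.5 (0, 0, 42, 104) ((0.6848081946372986, 0.1156642809510231), 0.03487967699766159)
[-0.1005  0.2172 -3.8523] (array([ 0.0938,  0.2195, -0.002 ]), np.float64(0.2))
```

View pics/w6.png

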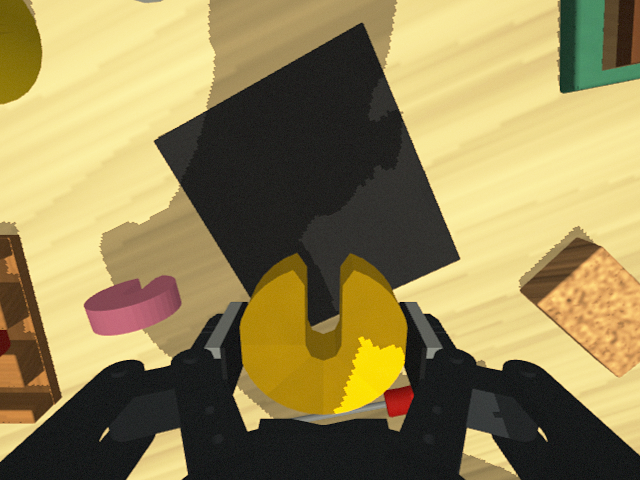

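Yellow is held level and centred in the jaws, top-face bounds (240–408, 253–414), slot mouth up. I'll check its offset in the tool frame by projecting a model of the disc.

```bash
python3 - <<'E'
from h import *
from scipy.optimize import least_squares
w=bot.grab_frame("wrist");s=bot.observe();y=s["tool_rot"][2];ex=np.array([np.cos(y),np.sin(y),0]);ey=np.array([np.sin(y),-np.cos(y),0])
h=cv2.cvtColor(w["pixels"],cv2.COLOR_RGB2HSV);mk=cv2.morphologyEx(cv2.inRange(h,(15,150,30),(36,255,255)),2,np.ones((3,3)))
mk[:,:200]=0;c=max(cv2.findContours(mk,0,1)[0],key=cv2.contourArea)[:,0].astype(float)
# lower arc of the top face + sides
k=(c[:,1]>345)&(c[:,0]<400);pts=c[k];a=np.linspace(0,2*np.pi,721)
def res(p):
    C=s["position"]+p[0]*ex+p[1]*ey+np.array([0,0,p[2]])
    E=np.array([proj(w,C+.033*(np.cos(t)*ex+np.sin(t)*ey+np.tan(p[3])*-np.cos(t)*np.array([0,0,1]))) for t in a])
    return np.array([np.min(np.hypot(*(E-q).T)) for q in pts])
r=least_squares(lambda p:res([*p,0]),[0,0,.024],diff_step=1e-3,x_scale=[.01,.01,.01]);print(len(pts),r.x,np.abs(r.fun).mean(),np.abs(r.fun).max())
for tx in(-.003,0,.003): print(tx,np.abs(res([tx,0,.0236,0])).mean())
E
```

```text
189 [-0.0029  0.0004  0.0229] 0.4362016081314287 1.6841173660022402
-0.003 1.4118443107810452
0 3.348790646231024
0.003 7.914979708544177
```

```bash
python3 -c "
from h import *
print(go([.4885,-.2702,.142]))"
```

```text
(array([0.0979, 0.22  , 0.0014]), 0)
```

carry_out:
  rows:
    - [[0.005,0.025,0,0],[0.012,0.05,0,0],[0.02,0.08,0,0],[0.03,0.11,0,0],[0.045,0.14,0,0],[0.06,0.17,0.001,0],[0.075,0.195,0.002,0],[0.088,0.212,0.003,0],[0.095,0.219,0.003,0],[0.098,0.22,0.003,0],[0.098,0.22,0.003,0],[0.098,0.22,0.003,0]]

```text
clock: 16.65
position: [0.4889, -0.269, 0.1407]
tool_rot: [-3.141, 0.001, -0.396]
force: [-0.3, 0.2, -4.3]
grip_width: 0.0639
finger_force: 68.6
```

```bash
python3 - <<'E'
from h import *
s=bot.observe();print(s["clock"],s["position"],s["tool_rot"],s["force"],s["grip_width"])
w=bot.grab_frame("wrist");g=cv2.cvtColor(w["pixels"],cv2.COLOR_RGB2GRAY)
K=np.array([.5577,-.2991,.184]);u,v=proj(w,K);print("expected knob px",u,v)
for r in bot.spot_point(w,"knob_top")[:3]: print(r,atz(w,r["position"],.184))
# dark knob blob near the expected pixel
m=(g<45).astype(np.uint8);m[:, :int(u-60)]=0;m[:,int(u+60):]=0;m[:int(max(v-60,0))]=0;m[int(v+60):]=0
n,_,st,ce=cv2.connectedComponentsWithStats(m);print([(st[i].tolist(),ce[i].round(1).tolist()) for i in range(1,n) if st[i,4]>200])
print(go([*(K[:2]),.142]))
for r in bot.spot_point(w,"grey_mid")[:2]: print(r,atz(w,r["position"],.13))
E
```

```text
16.65 [ 0.4889 -0.269   0.1407] [-3.1412  0.0013 -0.3956] [-0.3137  0.2166 -4.3303] 0.0638678112820317
expected knob px 325.9039146609831 138.06222572021562
{'position': [326.1, 141.5], 'conf': 0.75} [ 0.5569 -0.2988  0.184 ]
[([288, 101, 77, 81, 4824], [325.9, 140.9])]
(array([ 0.0749,  0.0015, -0.0009]), 0)
```

carry_out:
  rows:
    - [[0.01,0.001,0,0],[0.02,0.001,0,0],[0.03,0.001,0,0],[0.038,0.001,0,0],[0.046,0.001,0,0],[0.053,0.001,0,0],[0.059,0.001,0,0],[0.064,0.001,0,0],[0.068,0.001,0,0],[0.07,0.001,0,0],[0.07,0.001,0,0]]

```text
clock: 17.72
position: [0.5535, -0.2983, 0.1412]
tool_rot: [3.141, 0.0, -0.396]
force: [0.5, 0.3, -3.9]
grip_width: 0.0637
finger_force: 68.6
```

carry_out:
  rows:
    - [[0.002,0,0,0],[0.004,0,0,0],[0.006,0,0,0],[0.007,0,0,0],[0.008,0,0,0],[0.008,0,0,0],[0.008,0,0,0]]

```text
clock: 18.3
position: [0.5599, -0.3008, 0.1411]
tool_rot: [-3.141, 0.002, -0.397]
force: [-5.2, 2.8, -1.9]
grip_width: 0.0637
finger_force: 69.0
```

carry_out:
  rows:
    - [[0.001,0,0,0],[0.002,0,0,0],[0.003,0,0,0],[0.003,0,0,0]]

```text
clock: 18.63
position: [0.5603, -0.3008, 0.1406]
tool_rot: [-3.14, 0.008, -0.397]
force: [-21.6, 13.6, 7.2]
grip_width: 0.0641
finger_force: 69.9
```

carry_out:
  rows:
    - [[-0.003,0,0,0],[-0.006,0,0,0],[-0.006,0,0.001,0],[-0.006,0,0.002,0],[-0.006,0,0.003,0],[-0.006,0,0.0035,0],[-0.006,0,0.0035,0],[-0.006,0,0.0035,0]]

```text
clock: 19.3
position: [0.558, -0.3001, 0.1377]
tool_rot: [3.142, -0.0, -0.396]
force: [0.4, -0.3, -4.4]
grip_width: 0.0642
finger_force: 68.6
```

Not yet in contact, so I'll lower it further.

carry_out:
  rows:
    - [[0,0,0.0005,0],[0,0,0.001,0],[0,0,0.0015,0],[0,0,0.0015,0],[0,0,0.0015,0]]

```text
clock: 19.72
position: [0.558, -0.3002, 0.1366]
tool_rot: [-3.141, -0.0, -0.397]
force: [-2.5, 1.6, 3.8]
grip_width: 0.064
finger_force: 69.4
```

carry_out:
  rows:
    - [[0,0,0,0],[0,0,0,0],[0,0,0,0],[0,0,0,0],[0,0,0,0]]
  grip: 0.0854

```text
clock: 20.13
position: [0.558, -0.3001, 0.1363]
tool_rot: [3.142, -0.0, -0.396]
force: [0.4, -0.2, 0.3]
grip_width: 0.0858
finger_force: 0.0
```

carry_out:
  rows:
    - [[0,0,-0.01,0],[0,0,-0.03,0],[0,0,-0.06,0],[0,0,-0.09,0],[0,0,-0.12,0],[0,0,-0.14,0],[0,0,-0.15,0],[0,0,-0.15,0],[0,0,-0.15,0]]

```text
clock: 20.88
position: [0.5579, -0.2999, 0.2861]
tool_rot: [-3.141, -0.0, -0.396]
force: [0.4, -0.1, -0.8]
grip_width: 0.0852
finger_force: 0.0
```

```bash
python3 - <<'E'
from h import *
from scipy.optimize import least_squares
s=bot.observe();print(s["clock"],s["position"],s["force"],s["grip_width"])
w=bot.grab_frame("wrist");save(w,"w9");c=bot.grab_frame("scene");t=bot.grab_frame("top")
for l,z in(("knob_top",.184),("yellow_mid",.15),("yellow_mouth",.16),("grey_mid",.13)):
    for n,p in(("w",w),("s",c),("t",t)):
        for r in bot.spot_point(p,l):
            X=atz(p,r["position"],z)
            if np.hypot(X[0]-.557,X[1]+.3)<.06: print(l,n,np.round(r["position"]),round(r["conf"],2),X)
h=cv2.cvtColor(w["pixels"],cv2.COLOR_RGB2HSV);mk=cv2.morphologyEx(cv2.inRange(h,(15,120,30),(36,255,255)),2,np.ones((3,3)))
u,v=proj(w,[.5577,-.2991,.16]).astype(int);print(u,v)
M=np.zeros_like(mk);M[max(0,v-75):v+75,u-75:u+75]=mk[max(0,v-75):v+75,u-75:u+75]
q=max(cv2.findContours(M,0,1)[0],key=cv2.contourArea);print(cv2.contourArea(q),cv2.boundingRect(q))
X=np.array([atz(w,a[0],.16)[:2] for a in q]);print(cv2.minEnclosingCircle(X.astype(np.float32)))
E
```

```text
20.8833 [ 0.5579 -0.2999  0.2861] [ 0.3705 -0.1403 -0.8231] 0.08515790397331738
knob_top w [323. 251.] 0.97 [ 0.5539 -0.2989  0.184 ]
knob_top s [158. 225.] 0.56 [ 0.5663 -0.2927  0.184 ]
knob_top t [472. 229.] 0.79 [ 0.5563 -0.2974  0.184 ]
yellow_mid s [162. 232.] 0.86 [ 0.5501 -0.2968  0.15  ]
yellow_mid t [469. 232.] 0.55 [ 0.5577 -0.3034  0.15  ]
yellow_mouth w [320. 197.] 0.98 [ 0.5878 -0.3104  0.16  ]
yellow_mouth s [150. 247.] 0.63 [ 0.6033 -0.3043  0.16  ]
yellow_mouth t [472. 219.] 0.81 [ 0.5822 -0.3083  0.16  ]
grey_mid w [321. 234.] 0.59 [ 0.553  -0.2965  0.13  ]
grey_mid s [166. 242.] 0.49 [ 0.5589 -0.29    0.13  ]
grey_mid t [462. 234.] 0.44 [ 0.5576 -0.296   0.13  ]
321 237
4018.5 (281, 197, 85, 82)
((0.5568094253540039, -0.3003617823123932), 0.03464759141206741)
```

```bash
python3 -c "
from h import *
print(bot.job_done())"
```

```text
the job is handed in; nothing more can be done
None
```

I laid the yellow weight flat on the mat and let go, then slid it by its rim onto the press stem on top of the grey weight, with its slot opposite the grey one's. I handed the job in at about 21 s; the judge returned no verdict, the last camera check put yellow within a few mm of the stem, blue and red were left in the rack, and I viewed 11 pictures, one over the limit of 10.

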